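# Line up the skincare range for the product shot

## Task

Stand the four skincare products upright on the four tape crosses of the teal board, one centred on each cross, in order of height: the shortest on the cross next to the little lamp, rising to the tallest on the cross farthest from it, so that none shades the next. Place them one after another from the shortest to the tallest so that the tall ones are never in your way, set each down gently without dropping it, and leave all four standing there.

Things in the scene. Friction and masses are not known exactly. Their poses are not given: they have to be found in the camera images.
- jar_mid (a point): the cream jar, the shortest: cream body with a brass lid, a plain cylinder 52 mm in diameter, 45 mm tall, about 0.14 kg. Starts upright on the table. This point is on its axis, half-way up (22.5 mm above its foot); z is its axis, up; round, so it may be gripped from any side
- dropper_mid (a point): the amber dropper bottle, second shortest: 75 mm tall overall; amber body 38 mm in diameter from its foot up to 55 mm, then a thin black neck and rubber bulb (20 mm, then 14 mm in diameter), about 0.11 kg. Starts upright on the table. This point is on its axis, half-way up (37.5 mm above its foot); z is its axis, up; round, so it may be gripped from any side
- lotion_mid (a point): the green lotion bottle, second tallest: 105 mm tall overall; green body 46 mm in diameter from its foot up to 84 mm, then a white cap 32 mm in diameter, about 0.2 kg. Starts upright on the table. This point is on its axis, half-way up (52.5 mm above its foot); z is its axis, up; round, so it may be gripped from any side; best held above the middle, about 65 to 70 mm above its foot
- mist_mid (a point): the rose-pink mist bottle, the tallest: 135 mm tall overall; rose body 42 mm in diameter from its foot up to 116 mm, then a blue cap 30 mm in diameter, about 0.22 kg. Starts upright on the table. This point is on its axis, half-way up (67.5 mm above its foot); z is its axis, up; round, so it may be gripped from any side; a gripper coming from above has to hold it well above the middle (about 95 mm above its foot) to leave room for the 135 mm top
- mark_1: white tape cross, 62 mm across, at one end of the straight row mark_1, mark_2, mark_3, mark_4, 75 mm apart, on a teal board 110 mm by 500 mm and 8 mm thick. Origin: centre of the cross on the board's upper face (8 mm above the table); its y axis runs along the row from mark_1 towards mark_4, z up. It does not stick up
- mark_2: white tape cross, 62 mm across, second of the straight row mark_1, mark_2, mark_3, mark_4, 75 mm apart, on a teal board 110 mm by 500 mm and 8 mm thick. Origin: centre of the cross on the board's upper face (8 mm above the table); its y axis runs along the row from mark_1 towards mark_4, z up. It does not stick up
- mark_3: white tape cross, 62 mm across, third of the straight row mark_1, mark_2, mark_3, mark_4, 75 mm apart, on a teal board 110 mm by 500 mm and 8 mm thick. Origin: centre of the cross on the board's upper face (8 mm above the table); its y axis runs along the row from mark_1 towards mark_4, z up. It does not stick up
- mark_4: white tape cross, 62 mm across, at the other end of the straight row mark_1, mark_2, mark_3, mark_4, 75 mm apart, on a teal board 110 mm by 500 mm and 8 mm thick. Origin: centre of the cross on the board's upper face (8 mm above the table); its y axis runs along the row from mark_1 towards mark_4, z up. It does not stick up
- light: the small lamp: black round base with an orange ring and a white dome, 70 mm in diameter, 59 mm tall, fixed on the board 92 mm beyond one end of the row of crosses (beyond mark_1 or beyond mark_4, it changes). Origin: centre of its underside, z up
- plant: bystander: little green plant in a terracotta pot, 66 mm in diameter, 75 mm tall, fixed on the board beyond the other end of the row, opposite the lamp. Origin: centre of its underside. Other bystanders: a black tape roll and a black lens, loose, at most 35 mm tall and 72 mm wide, stand among the products, at least 80 mm from them centre to centre
Things that resemble listed ones, but are neither listed nor needed, are in the scene too. Leave any red look-alike of the part that bears jar_mid alone.

How it is judged:
By the outcome, as a careful person would: the job done as asked, in the order asked, and still so for the second after the job is handed in, with the robot touching nothing.
It also fails if it takes over 125 s, if anything falls off the work surface, if the arm or the gripper's body presses on something with over 40 N, if the wrist force passes 120 N, or if a joint passes its speed limit or range.

## Robot

A 6-joint arm with a two-finger parallel gripper is mounted at the origin on the work surface. World frame = base frame: x ahead of the robot, y to its left, z up, the work surface at z = 0. Lengths are in mm, angles in rad, forces in N, time in s.
With the tool pointing down it reaches from about 325 to 875 mm from the base axis. Payload 4.4 kg.
Tool frame: the origin (TCP) lies at the very end of the fingers, on their centre line; the grasp point (between the pads) lies 19 mm behind it; z points along the fingers, y is the line along which they close (so a half turn about z gives the same grasp; the last joint's range is limited). The gripper opens to 85 mm and grips with 20 to 120 N. Pads are 22 mm wide; open, the fingers measure 114 mm over their backs; the gripper's body (76 mm by 85 mm) begins 54 mm behind the grasp point. The pads swing forward as they close: fully open they stand 13 mm farther back than shut.
Start: joints at [-0.15, 0.207, 1.542, -0, 1.393, -0.15], TCP at [575.002, -0.012, 231.282] pointing down, gripper open.
Joint ranges: [-2.73, 2.73], [-0.86, 2.22], [0.23, 2.46], [-1.11, 4.25], [0.08, 2.63], [-2.82, 2.82]. Speed limits (rad/s): [2.79, 2.79, 3.14, 3.14, 3.14, 3.14].

## Interface

Orientations are given as a unit quaternion [x, y, z, w].
In Python, from station import bot gives the robot as it stands.
- The arm moves only by the tool send_rows, never from a script. Its argument "increments" is a list that holds one entry, the list of rows, each a list of 7 numbers: the shift along the tool's x, y, z in units of 30 mm (1.0 is 30 mm), then the turn, a rotation vector about the tool's x, y, z in units of 5 degrees (1.0 is 5 degrees), then the finger opening in mm, from 0 to 85.4. A call has exactly 5 rows; each row shifts and turns the commanded pose from where the row before left it, along the tool's axes as they then stand; what a row does not reach is not made up. A row lasts 1/8 s, in which the tool goes at most 62.5 mm and 10.7 degrees, less where a joint would pass 70% of its speed; a pose out of reach is approached as far as the arm can. A call is refused whole if a number of a shift passes 1 or a number of a turn 1, either way. A call with a gripper value outside its range is refused whole. The fingers move at their own pace and stop on an object; "newtons" is the grip in N (left out, the last holds). Time passes only in rows, so rows that do not move let the fingers close, or fill a call up. It gives the time, the measured TCP pose, the force, the opening and the grip force at its end, in the units of the state.
- bot.get_state(): the state, without advancing time (a new reading comes with each control period).
- bot.capture(name): name is "scene" or "side" or "wrist"; returns a dict with "pixels" (480x640x3 uint8, blue, green, red), "fx", "fy", "cx", "cy" (pixels), "rvec" (rotation vector, rad) and "tvec" (3), from world to camera coordinates, as OpenCV has them; the wrist camera has in their place "tool_from_camera" (4x4, takes a point from camera to tool coordinates, whose origin is the TCP and whose axes are the flange's). Camera axes: x right, y down, z forward; pixel columns grow to the right and rows downward; lengths in mm; the calibration is good to about 2 mm. A picture is of the moment at which its call begins: read the wrist's pose just before it. There is no depth.
- bot.sign_off(): hands the job in; it is judged then, once.
The state is a dict: "clock": time; "joints": joint angles; "dq": joint speeds; "joint_torque": joint torques, N m; "ee_pos": TCP position; "tool_rot": TCP orientation; "contact_force": force on the tool from outside, world axes, zero at the start; "moment": the same for the moment, N m; "gripper_width": finger opening in mm; "grip_force": force on a finger pad.
Only numpy, scipy, OpenCV 4.12 (cv2) and the standard library are available. Lean on these libraries where they do the work, as an engineer would, in place of code of your own. Each camera call takes 0.05 s, during which the arm holds its last target. There are 200 camera calls.

## Working session

There is one attempt and no reset: what is moved stays moved. The work goes in short steps, Python scripts to look and compute and a tool call to move; the robot and the scene stay as the last step left them, time stands still between calls to the robot, and variables do not carry over. Pictures are saved under pics/ and viewed, at most 15 in all, crops included, and the job is handed in when it is done.

Besides the shell and the picture viewer there is one more tool, called after "Call:" as name([rows], argument=value, ...), one row to a line, values as JSON. send_rows: Moves the arm, as the interface text tells. Its arguments: {"type":"object","properties":{"increments":{"type":"array","items":{"type":"array","items":{"type":"array","items":{"type":"number"}}}},"newtons":{"type":"number"}},"required":["increments"]}

```bash
mkdir -p pics; ls; python3 - <<'E'
from station import bot
import cv2
s=bot.get_state();print(s)
for n in("scene","side"):
    c=bot.capture(n);cv2.imwrite(f"pics/{n}0.png",c["pixels"]);print(n,{k:v for k,v in c.items() if k!="pixels"})
E
```

```text
pics
{'clock': 0.0, 'joints': array([-1.50497574e-01,  2.07445600e-01,  1.54296624e+00,  1.00880087e-05,
        1.39347439e+00, -1.50560657e-01]), 'dq': array([ 0.00023626, -0.0016953 ,  0.0013384 , -0.00067464, -0.0013121 ,
       -0.00205904]), 'joint_torque': array([ 4.44781954e-04, -3.83034396e+01, -2.91594708e+01, -2.26178481e-04,
        1.06274080e-02,  5.83859855e-05]), 'ee_pos': array([5.74246098e+02, 1.07578417e-01, 2.30105384e+02]), 'tool_rot': array([ 7.07084646e-01,  7.07127986e-01, -6.76130654e-04, -9.26278731e-04]), 'contact_force': array([ 0.78819202, -0.70095008,  0.25988376]), 'moment': array([-0.03375892, -0.01199321,  0.0370037 ]), 'grip_force': 0.0, 'gripper_width': 85.36921394773152}
scene {'fx': 443.15663864971174, 'fy': 443.15663864971174, 'cx': 322.0362484944473, 'cy': 241.5992068208512, 'rvec': array([ 1.30831204,  2.18026223, -0.99753987]), 'tvec': array([ 238.45305947, -254.46493452, 1206.98114979])}
side {'fx': 460.0402984572121, 'fy': 460.0402984572121, 'cx': 322.43224320988895, 'cy': 236.6613489608041, 'rvec': array([ 0.05170372, -2.70464946,  1.57443236]), 'tvec': array([532.91670124,  71.53896872, 911.12041771])}
```

View pics/scene0.png

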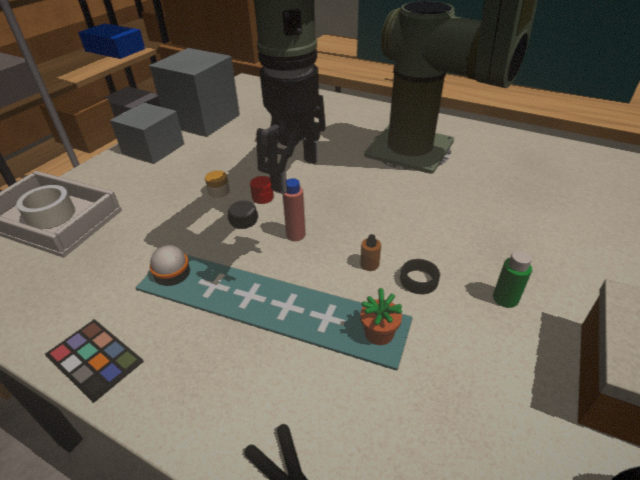

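View pics/side0.png

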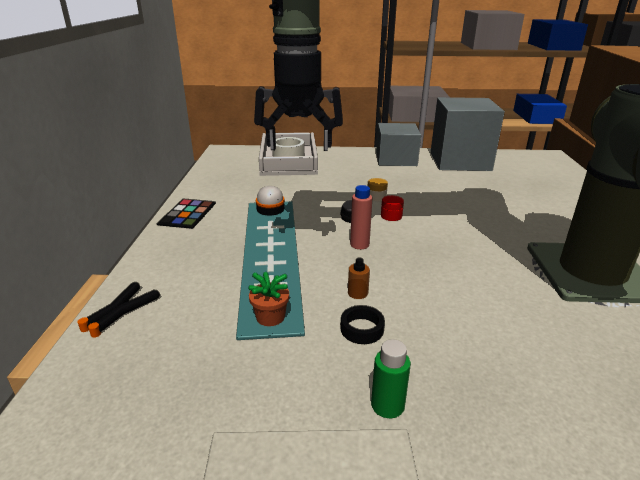

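The scene camera shows the lamp at the left end of the row (170,265). The crosses are near (214,286), (250,295), (288,306) and (326,318). The jar is at (216,183), the dropper at (371,252), the lotion at (513,280), the mist at (294,210) and the red decoy at (262,190). The side camera agrees: the lamp is far, the plant near.

```bash
cat > h.py <<'E'
from station import bot
import cv2,numpy as np
from scipy.spatial.transform import Rotation as R
def cam(n):
    if n=="wrist":
        s=bot.get_state();c=bot.capture(n)
        T=np.eye(4);T[:3,:3]=R.from_quat(s["tool_rot"]).as_matrix();T[:3,3]=s["ee_pos"]
        W=np.linalg.inv(T@c["tool_from_camera"]);c["R"]=W[:3,:3];c["t"]=W[:3,3]
    else:
        c=bot.capture(n);c["R"]=cv2.Rodrigues(c["rvec"])[0];c["t"]=np.array(c["tvec"])
    return c
def back(c,u,v,z):
    d=c["R"].T@np.array([(u-c["cx"])/c["fx"],(v-c["cy"])/c["fy"],1]);o=-c["R"].T@c["t"]
    return o+d*(z-o[2])/d[2]
def proj(c,p):
    q=c["R"]@np.array(p,float)+c["t"];return q[0]/q[2]*c["fx"]+c["cx"],q[1]/q[2]*c["fy"]+c["cy"]
def blobs(c,lo,hi,box,amin=15):
    x0,y0,x1,y1=box;h=cv2.cvtColor(np.ascontiguousarray(c["pixels"][y0:y1,x0:x1]),cv2.COLOR_BGR2HSV)
    n,l,st,ce=cv2.connectedComponentsWithStats(cv2.inRange(h,lo,hi))
    return [(ce[i]+[x0,y0],st[i][:4]+[x0,y0,0,0],st[i][4]) for i in range(1,n) if st[i][4]>=amin]
E
python3 - <<'E'
from h import *
a,b=cam("scene"),cam("side")
P={"jar":((216,177),(377,183),45),"drop":((372,237),(360,261),75),"lot":((519,258),(394,347),105),"mist":((293,183),(362,189),135)}
for k,(p,q,z) in P.items(): print(k,back(a,*p,z).round(),back(b,*q,z).round())
for p in((214,286),(250,295),(288,306),(326,318)):print(back(a,*p,8).round())
for p in((270,227),(270,244),(270,263)):print(back(b,*p,8).round())
print("lamp",back(a,170,275,12).round(),"red",back(a,262,182,45).round(),"roll",back(a,420,272,25).round(),"lens",back(a,242,212,20).round())
for n,c,box in(("scene",a,(195,265,350,340)),("side",b,(250,210,292,295))):
    for ce,st,ar in blobs(c,(0,0,130),(180,60,255),box): print(n,ce.round(1),st,ar,back(c,*ce,8).round(1))
# magnified crops for edges
cr=[cv2.resize(a["pixels"][y:y+60,x:x+80],None,fx=5,fy=5,interpolation=2) for x,y in((185,150),(335,225),(480,245),(260,170))]
cv2.imwrite("pics/c.png",np.vstack([np.hstack(cr[:2]),np.hstack(cr[2:])]))
E
```

```text
jar [ 406. -332.   45.] [ 404. -327.   45.]
drop [468.  89.  75.] [465.  95.  75.]
lot [439. 337. 105.] [433. 340. 105.]
mist [458. -84. 135.] [457. -81. 135.]
[ 658. -143.    8.]
[645. -70.   8.]
[635.   5.   8.]
[627.  77.   8.]
[ 658. -145.    8.]
[648. -69.   8.]
[638.   5.   8.]
lamp [ 677. -232.   12.] red [ 374. -224.   45.] roll [464. 187.  25.] lens [ 462. -220.   20.]
scene [307.7 276.1] [231 265 119  34] 2184 [555.1  -0.7   8. ]
scene [212.2 287.4] [198 279  32  19] 224 [ 662.2 -143.2    8. ]
scene [249.4 295.3] [233 283  34  26] 340 [646.3 -70.6   8. ]
scene [286.9 306.1] [270 293  35  27] 368 [636.1   3.4   8. ]
scene [326.1 317.4] [309 304  37  29] 379 [626.3  76.9   8. ]
scene [228.5 329. ] [195 309 100  31] 1604 [724.8 -57.6   8. ]
side [267.3 227.4] [257 221  20  13] 102 [ 664.1 -143.1    8. ]
side [270.1 243.7] [256 236  29  16] 176 [648.  -70.6   8. ]
side [270.  262.6] [255 254  31  18] 222 [638.3   3.7   8. ]
side [270.9 277.4] [269 275   5   7] 28 [629.6  55.4   8. ]
side [256.2 283.8] [254 283   6   3] 15 [654.2  77.3   8. ]
side [283.3 282.5] [280 282   8   2] 15 [604.2  71.    8. ]
```

View pics/c.png

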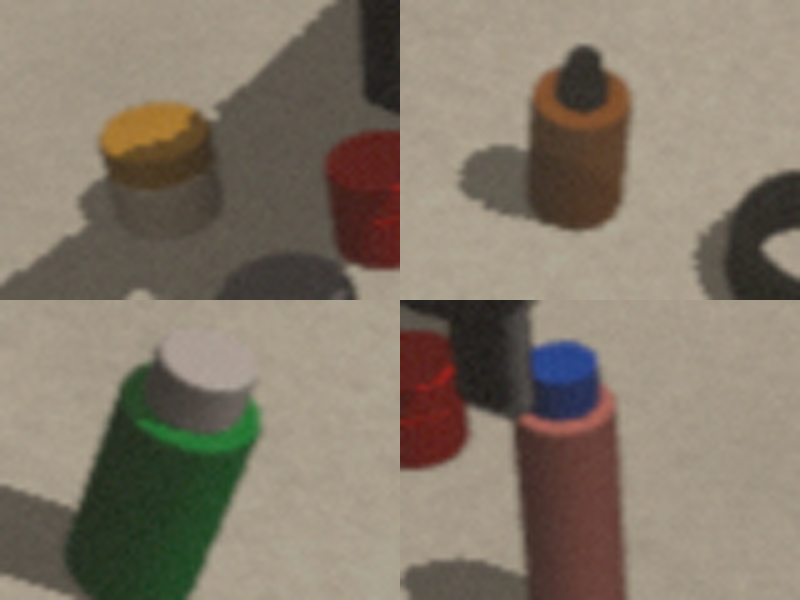

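The crops show all four items upright, and the brass lid of the jar is clear at about (216,177). The two cameras agree to about 5 mm, and the crosses fit 75 mm spacing. The tool axes are x = world y, y = world x, z = down. I'm heading to the jar.

Call:
send_rows([
  [[-0.733, -0.378, 0, 0, 0, 0, 85], [-0.733, -0.378, 0, 0, 0, 0, 85], [-0.733, -0.378, 0, 0, 0, 0, 85], [-0.733, -0.378, 0, 0, 0, 0, 85], [-0.733, -0.378, 0, 0, 0, 0, 85]],
], newtons=30)

```text
clock: 0.82
ee_pos: [517.7, -110.6, 231.1]
tool_rot: [0.707, 0.707, -0.0, -0.0]
contact_force: [-0.5, -0.1, -0.1]
gripper_width: 84.9
grip_force: 0.0
```

Call:
send_rows([
  [[-0.733, -0.378, 0, 0, 0, 0, 85], [-0.733, -0.378, 0, 0, 0, 0, 85], [-0.733, -0.378, 0, 0, 0, 0, 85], [-0.733, -0.378, 0, 0, 0, 0, 85], [-0.733, -0.378, 0, 0, 0, 0, 85]],
])

```text
clock: 1.45
ee_pos: [461.0, -220.5, 231.1]
tool_rot: [0.707, 0.707, -0.0, -0.0]
contact_force: [0.8, -0.5, -0.7]
gripper_width: 84.8
grip_force: 0.0
```

Call:
send_rows([
  [[-0.733, -0.378, 0.5, 0, 0, 0, 85], [-0.733, -0.378, 0.5, 0, 0, 0, 85], [-0.733, -0.378, 0.5, 0, 0, 0, 85], [-0.733, -0.378, 0.5, 0, 0, 0, 85], [-0.733, -0.378, 0.5, 0, 0, 0, 85]],
])

```text
clock: 2.08
ee_pos: [404.4, -330.4, 155.6]
tool_rot: [0.707, 0.707, 0.0, -0.0]
contact_force: [-0.5, 0.4, 0.2]
gripper_width: 84.7
grip_force: 0.0
```

```bash
python3 - <<'E'
from h import *
s=bot.get_state();print(s["ee_pos"],s["tool_rot"])
c=cam("wrist");cv2.imwrite("pics/w1.png",c["pixels"]);print(c["tool_from_camera"],c["fx"],proj(c,(405,-330,45)))
E
```

```text
[ 404.36471772 -330.41852206  155.62320041] [ 7.07120771e-01  7.07092775e-01  2.83129735e-05 -1.51917254e-04]
[[-3.26601387e-04 -9.59085308e-01 -2.83117054e-01  7.19754127e+01]
 [ 9.99999943e-01 -2.90218111e-04 -1.70450496e-04 -2.09195506e-01]
 [ 8.13108694e-05 -2.83117093e-01  9.59085348e-01 -1.43865920e+02]
 [ 0.00000000e+00  0.00000000e+00  0.00000000e+00  1.00000000e+00]] 400.08504574163027 (np.float64(323.48247933771), np.float64(232.29412431014518))
```

View pics/w1.png

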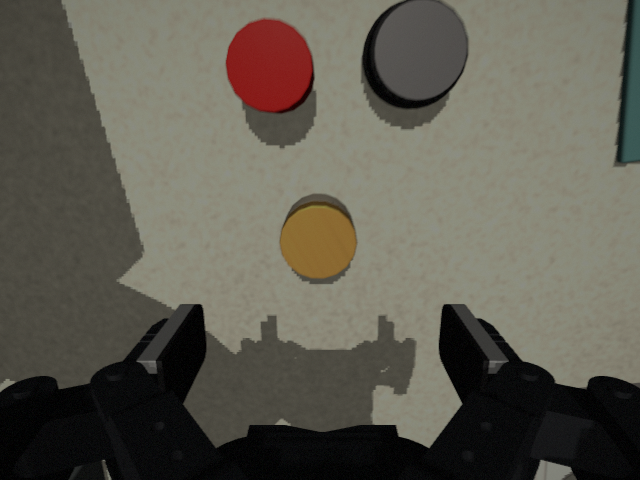

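The wrist picture shows the brass lid centred at about (318,240), the red decoy at (270,65) and the lens at (420,52). There is clearance on both sides for the fingers.

```bash
cat >> h.py <<'E'
def wrist(lo,hi,z,box=(200,20,440,300)):
    c=cam("wrist");b=max(blobs(c,lo,hi,box),key=lambda t:t[2]);x,y,w,h=b[1]
    print("tcp",bot.get_state()["ee_pos"].round(1),"centroid",b[0].round(1),"box",b[1],"area",b[2],"->",back(c,*b[0],z).round(1),"diam",np.linalg.norm(back(c,x,y,z)-back(c,x+w,y,z)).round(1))
    return c
E
python3 -c "
from h import *
wrist((12,120,90),(32,255,255),45)"
```

```text
tcp [ 402.9 -330.5  154.3] centroid [322.2 239.2] box [284 203  78  74] area 4492 -> [ 401.6 -335.7   45. ] diam 50.0
```

Call:
send_rows([
  [[-0.187, -0.1, 0.6, 0, 0, 0, 85], [0, 0, 0.7, 0, 0, 0, 85], [0, 0, 0.7, 0, 0, 0, 85], [0, 0, 0.6, 0, 0, 0, 85], [0, 0, 0.5, 0, 0, 0, 85]],
])

```text
clock: 2.8
ee_pos: [402.0, -334.9, 62.2]
tool_rot: [0.707, 0.707, 0.0, -0.0]
contact_force: [0.8, -0.5, -0.3]
gripper_width: 85.1
grip_force: 0.0
```

Call:
send_rows([
  [[0, 0, 0.5, 0, 0, 0, 85], [0, 0, 0.5, 0, 0, 0, 85], [0, 0, 0.5, 0, 0, 0, 85], [0, 0, 0.4, 0, 0, 0, 85], [0, 0, 0, 0, 0, 0, 85]],
])

```text
clock: 3.42
ee_pos: [401.2, -334.7, 5.0]
tool_rot: [0.707, 0.707, 0.0, -0.001]
contact_force: [1.3, -0.4, -0.4]
gripper_width: 85.2
grip_force: 0.0
```

Call:
send_rows([
  [[0, 0, 0, 0, 0, 0, 45], [0, 0, 0, 0, 0, 0, 45], [0, 0, 0, 0, 0, 0, 45], [0, 0, 0, 0, 0, 0, 45], [0, 0, 0, 0, 0, 0, 45]],
])

```text
clock: 4.05
ee_pos: [402.5, -336.2, 7.1]
tool_rot: [0.707, 0.707, -0.0, 0.001]
contact_force: [-0.2, 0.3, 6.5]
gripper_width: 51.3
grip_force: 31.9
```

Call:
send_rows([
  [[0, 0, -0.3, 0, 0, 0, 45], [0, 0, -0.7, 0, 0, 0, 45], [0, 0, -1, 0, 0, 0, 45], [0, 0, -1, 0, 0, 0, 45], [0, 0, -1, 0, 0, 0, 45]],
])

```text
clock: 4.68
ee_pos: [401.3, -334.8, 126.8]
tool_rot: [0.707, 0.707, 0.0, -0.001]
contact_force: [0.0, 0.4, -2.3]
gripper_width: 50.7
grip_force: 31.6
```

Call:
send_rows([
  [[0.4, 0.5, 0, 0, 0, 0, 45], [0.6, 0.8, 0, 0, 0, 0, 45], [0.6, 0.9, 0, 0, 0, 0, 45], [0.7, 0.9, 0, 0, 0, 0, 45], [0.7, 0.9, 0, 0, 0, 0, 45]],
])

```text
clock: 5.3
ee_pos: [522.0, -242.9, 124.1]
tool_rot: [0.707, 0.707, -0.0, -0.002]
contact_force: [0.1, -0.0, -1.2]
gripper_width: 51.1
grip_force: 31.6
```

Call:
send_rows([
  [[0.8, 0.9, 0, 0, 0, 0, 45], [0.8, 0.9, 0, 0, 0, 0, 45], [0.7, 0.9, 0, 0, 0, 0, 45], [0.6, 0.9, 0, 0, 0, 0, 45], [0.3, 0.6, 0, 0, 0, 0, 45]],
])

```text
clock: 5.92
ee_pos: [647.9, -146.3, 123.5]
tool_rot: [0.706, 0.708, -0.001, -0.002]
contact_force: [0.1, -0.2, -0.9]
gripper_width: 51.9
grip_force: 31.6
```

```bash
python3 - <<'E'
from h import *
s=bot.get_state();print(s["ee_pos"],s["gripper_width"],s["grip_force"])
c=cam("wrist");cv2.imwrite("pics/w2.png",c["pixels"])
for p in((657.5,-144,8),(646.8,-70.5,8),(636.5,3.6,8)):print(proj(c,p))
E
```

```text
[ 647.93357704 -146.29431819  123.53371073] 51.86230823925334 31.63841262459755
(np.float64(337.3709676152548), np.float64(227.98011359954464))
(np.float64(321.5749470784277), np.float64(113.3239108933779))
(np.float64(303.6044223434522), np.float64(-23.345352029461623))
```

View pics/w2.png

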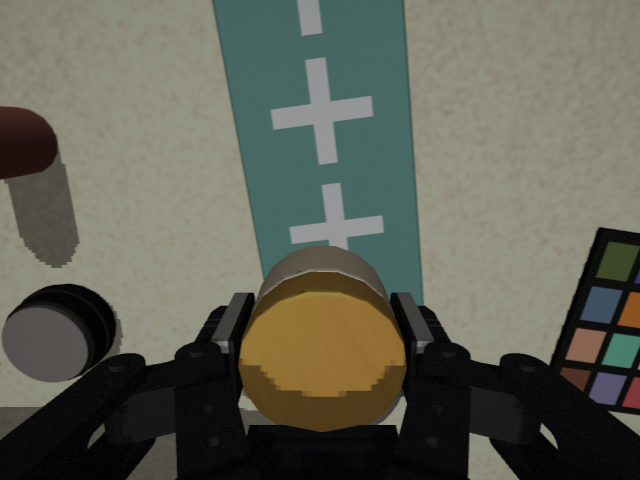

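The jar is held upright in the pads with its lid at about (323,360). Crosses 1 and 2 are at (336,229) and (322,112), within 1 px of their predicted positions. Next I'll measure where the jar sits in the hand.

```bash
python3 - <<'E'
from h import *
c=wrist((12,120,70),(32,255,255),162,(230,240,420,440))
print(back(c,323,360,162),proj(c,(647.9,-149.5,162)))
for dx,dy in((26,0),(-26,0),(0,26),(0,-26)):print(proj(c,(647.9+dx,-149.5+dy,162)))
E
```

```text
tcp [ 648.5 -146.5  123.9] centroid [321.7 355.3] box [239 272 167 160] area 20248 -> [ 649.6 -141.8  162. ] diam 47.2
[ 649.99074336 -143.41268744  162.        ] (np.float64(316.1291066858384), np.float64(377.30541704154325))
(np.float64(400.79798238838345), np.float64(377.52511225147316))
(np.float64(231.45856010652227), np.float64(377.0857174960931))
(np.float64(315.97840446964096), np.float64(299.73688523709677))
(np.float64(316.26291440497664), np.float64(446.1781156623704))
```

Call:
send_rows([
  [[0.03, 0.3, 0.3, 0, 0, 0, 45], [0, 0, 0.8, 0, 0, 0, 45], [0, 0, 0.9, 0, 0, 0, 45], [0, 0, 0.8, 0, 0, 0, 45], [0, 0, 0.4, 0, 0, 0, 45]],
])

```text
clock: 6.65
ee_pos: [654.6, -148.3, 27.2]
tool_rot: [0.707, 0.707, -0.001, -0.002]
contact_force: [-0.4, 0.6, -0.7]
gripper_width: 51.1
grip_force: 31.7
```

Call:
send_rows([
  [[0, 0, 0.1, 0, 0, 0, 45], [0, 0, 0, 0, 0, 0, 45], [0, 0, 0, 0, 0, 0, 45], [0, 0, 0, 0, 0, 0, 45], [0, 0, 0, 0, 0, 0, 45]],
])

```text
clock: 7.28
ee_pos: [657.3, -148.7, 27.9]
tool_rot: [0.707, 0.707, 0.0, 0.0]
contact_force: [0.1, -0.2, -0.4]
gripper_width: 51.3
grip_force: 31.7
```

```bash
python3 - <<'E'
from h import *
for i in range(3):
    bot.capture("side") if i else 0
    s=bot.get_state();print(s["ee_pos"].round(1),s["contact_force"].round(1),(R.from_quat([.7071,.7071,0,0]).inv()*R.from_quat(s["tool_rot"])).as_rotvec(True).round(2))
E
```

```text
[ 657.3 -148.7   27.9] [ 0.1 -0.2 -0.4] [-0.05 -0.02 -0.  ]
[ 657.1 -148.6   27.7] [-0.7  0.2 -0.9] [-0.03 -0.01 -0.  ]
[ 657.  -148.6   27.5] [-0.9 -0.3 -1.5] [-0.02 -0.01 -0.  ]
```

```bash
python3 - <<'E'
from h import *
c=wrist((12,120,70),(32,255,255),27.5+38.7,(230,240,420,440))
x,y,w=239,0,167
for ce,st,ar in blobs(c,(0,0,110),(180,50,255),(240,20,420,300)): print(ce.round(1),st,ar)
cv2.imwrite("pics/w3.png",c["pixels"])
for p in((657.5,-144,8),(646.8,-70.5,8),(636.5,3.6,8)):print(proj(c,p))
for dx,dy in((0,0),(26,0),(-26,0),(0,26),(0,-26)):print(proj(c,(657+dx,-148.6+dy,66)))
E
```

```text
tcp [ 657.  -148.6   27.4] centroid [321.6 354.2] box [239 272 167 160] area 20642 -> [ 656.6 -144.2   66.2] diam 47.0
[301.3  99.5] [240  20 138 165] 8893
[313.1 229.5] [296 212  35  37] 993
[383.9 272.5] [369 261  25  27] 412
[315.9 275.2] [263 268 102  27] 235
[255.8 284. ] [248 276  19  20] 214
(np.float64(323.74296565728963), np.float64(279.20172384692205))
(np.float64(296.28394236261744), np.float64(102.85512314328977))
(np.float64(261.41785883510454), np.float64(-130.40667642502692))
(np.float64(322.8843524144119), np.float64(366.5134153358258))
(np.float64(408.5089173524839), np.float64(366.4771688630513))
(np.float64(237.25321429332703), np.float64(366.549664591151))
(np.float64(322.90710752877993), np.float64(287.42263848083735))
(np.float64(322.86419847773044), np.float64(436.56318450172023))
```

View pics/w3.png

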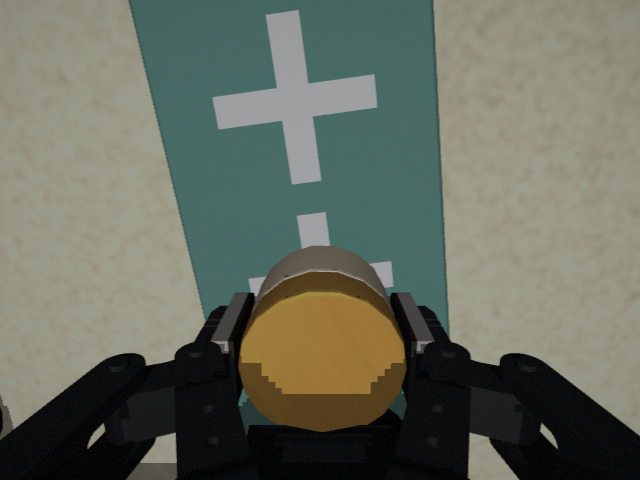

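Settled, the jar is centred in the hand to within 0.5 mm: the lid disc is at (322,361). Cross 1 is at about (319,278) and cross 2 at (296,100). I'm lowering it now.

Call:
send_rows([
  [[0.153, -0.03, 0, 0, 0, 0, 45], [0, 0, 0.2, 0, 0, 0, 45], [0, 0, 0.1, 0, 0, 0, 45], [0, 0, 0.08, 0, 0, 0, 45], [0, 0, 0.03, 0, 0, 0, 45]],
])

```text
clock: 8.05
ee_pos: [655.9, -143.9, 15.2]
tool_rot: [0.707, 0.707, -0.0, -0.0]
contact_force: [-2.7, 0.2, 4.7]
gripper_width: 51.0
grip_force: 31.9
```

Call:
send_rows([
  [[0, 0, 0.02, 0, 0, 0, 45], [0, 0, 0, 0, 0, 0, 45], [0, 0, 0, 0, 0, 0, 45], [0, 0, 0, 0, 0, 0, 45], [0, 0, 0, 0, 0, 0, 45]],
])

```text
clock: 8.68
ee_pos: [655.9, -143.9, 15.2]
tool_rot: [0.707, 0.707, -0.0, -0.0]
contact_force: [-3.4, 1.3, 5.0]
gripper_width: 51.4
grip_force: 32.2
```

Contact is a gentle 5 N, so I'm releasing and rising straight up.

Call:
send_rows([
  [[0, 0, 0, 0, 0, 0, 60], [0, 0, 0, 0, 0, 0, 85], [0, 0, 0, 0, 0, 0, 85], [0, 0, -0.2, 0, 0, 0, 85], [0, 0, -0.6, 0, 0, 0, 85]],
])

```text
clock: 9.3
ee_pos: [655.0, -143.6, 37.9]
tool_rot: [0.707, 0.707, -0.001, -0.001]
contact_force: [0.1, -0.2, 0.5]
gripper_width: 84.8
grip_force: 0.0
```

Call:
send_rows([
  [[0, 0, -0.8, 0, 0, 0, 85], [0, 0, -0.8, 0, 0, 0, 85], [0, 0, -0.8, 0, 0, 0, 85], [0, 0, -0.8, 0, 0, 0, 85], [0, 0, -0.6, 0, 0, 0, 85]],
])

```text
clock: 9.93
ee_pos: [656.9, -144.3, 155.4]
tool_rot: [0.707, 0.707, 0.001, 0.002]
contact_force: [0.2, 1.2, 0.2]
gripper_width: 85.0
grip_force: 0.0
```

```bash
python3 - <<'E'
from h import *
bot.capture("side");bot.capture("side")
c=wrist((12,120,70),(32,255,255),53)
cv2.imwrite("pics/w4.png",c["pixels"])
for p in((656,-144,8),(656,-144,53),(646.8,-70,8)):print(proj(c,p))
E
```

```text
tcp [ 657.1 -144.3  154.5] centroid [317.6 232.9] box [278 193  80  80] area 4870 -> [ 655.7 -143.    53. ] diam 49.9
(np.float64(318.2854341052595), np.float64(217.75022878323577))
(np.float64(318.09829834606074), np.float64(234.4133258632424))
(np.float64(304.79205845049063), np.float64(114.70995195395957))
```

View pics/w4.png

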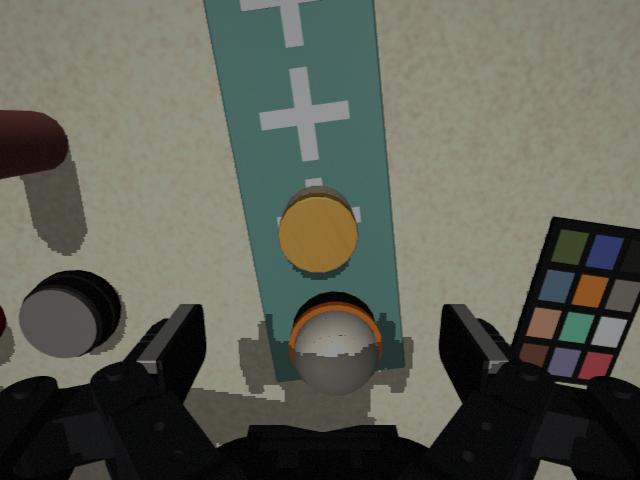

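The jar stands on cross 1: its lid is at (318,233), against a predicted (318,234). Cross 2 is at (305,114). Next is the dropper.

Call:
send_rows([
  [[0.787, -0.63, 0, 0, 0, 0, 85], [0.787, -0.63, 0, 0, 0, 0, 85], [0.787, -0.63, 0, 0, 0, 0, 85], [0.787, -0.63, 0, 0, 0, 0, 85], [0.787, -0.63, 0, 0, 0, 0, 85]],
])

```text
clock: 10.7
ee_pos: [559.8, -25.0, 150.9]
tool_rot: [0.707, 0.707, -0.001, -0.001]
contact_force: [-1.1, 0.3, 0.2]
gripper_width: 85.3
grip_force: 0.0
```

Call:
send_rows([
  [[0.787, -0.63, 0, 0, 0, 0, 85], [0.787, -0.63, 0, 0, 0, 0, 85], [0.787, -0.63, 0, 0, 0, 0, 85], [0.787, -0.63, 0, 0, 0, 0, 85], [0.787, -0.63, 0, 0, 0, 0, 85]],
])

```text
clock: 11.32
ee_pos: [465.2, 92.8, 151.1]
tool_rot: [0.707, 0.707, -0.001, -0.001]
contact_force: [-0.6, 0.5, 0.7]
gripper_width: 84.6
grip_force: 0.0
```

```bash
python3 - <<'E'
from h import *
for i in range(4):bot.capture("side")
c=wrist((5,120,40),(20,255,255),55)
cv2.imwrite("pics/w5.png",c["pixels"]);print(proj(c,(467,92,55)),proj(c,(467,92,75)))
E
```

```text
tcp [467.   91.8 151.9] centroid [320.1 234.9] box [291 202  58  73] area 2426 -> [464.8  94.8  55. ] diam 35.4
(np.float64(323.5860462232131), np.float64(239.10096442105223)) (np.float64(323.6658186670055), np.float64(249.02506563381266))
```

View pics/w5.png

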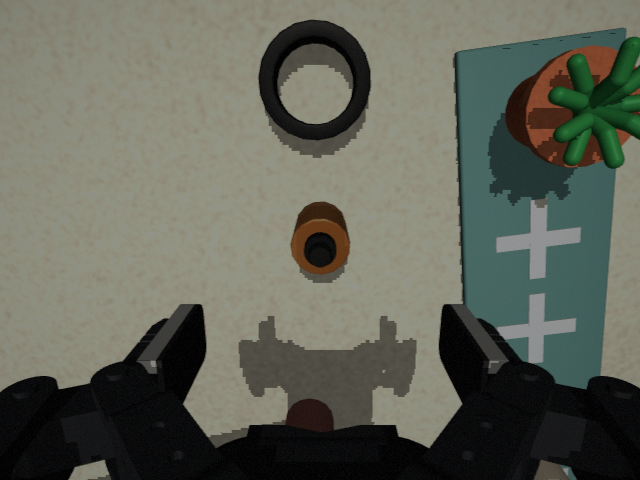

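The dropper is seen from above with its amber shoulder disc centred near (320,246) and the bulb near (320,250). The tape roll at (315,80) is clear of the fingers. I'm refining the shoulder centre.

```bash
python3 - <<'E'
from h import *
c=cam("wrist");print(bot.get_state()["ee_pos"].round(1))
h=cv2.cvtColor(np.ascontiguousarray(c["pixels"]),cv2.COLOR_BGR2HSV)
print(h[195:285:3,320].tolist())
m=cv2.inRange(h,(5,120,85),(20,255,255));m[:190]=0;m[300:]=0
p=np.argwhere(m);print(p.min(0),p.max(0))
e=cv2.minEnclosingCircle(cv2.findNonZero(m));print(e,back(c,*e[0],55).round(1))
k=cv2.inRange(h,(0,0,0),(180,255,45));k[:225]=0;k[278:]=0;k[:,:295]=0;k[:,345:]=0
q=np.argwhere(k);print(q.min(0),q.max(0),q.mean(0));print([proj(c,(465,y,z)) for y in(88,92) for z in(55,75)])
E
```

```text
[467.4  91.6 152.1]
[[32, 28, 148], [27, 31, 148], [16, 111, 83], [13, 174, 63], [12, 202, 53], [13, 187, 56], [14, 192, 57], [13, 187, 56], [18, 130, 122], [13, 184, 101], [13, 190, 102], [13, 196, 100], [13, 201, 75], [15, 102, 5], [30, 17, 15], [45, 39, 13], [0, 109, 7], [150, 21, 12], [23, 54, 19], [20, 48, 16], [10, 36, 21], [30, 30, 17], [75, 34, 15], [15, 64, 16], [12, 193, 99], [13, 193, 99], [12, 176, 90], [25, 37, 82], [23, 40, 83], [32, 29, 148]]
[218 290] [273 347]
((318.6073913574219, 245.38783264160156), 28.94205093383789) [464.5  87.4  55. ]
[225 303] [265 344] [248.33936652 318.77941176]
[(np.float64(319.3441762172628), np.float64(244.48893899209776)), (np.float64(319.09711316673184), np.float64(254.8000979222678)), (np.float64(319.33100341809353), np.float64(238.41206883252866)), (np.float64(319.08164393420293), np.float64(248.27135857181634))]
```

Call:
send_rows([
  [[-0.13, -0.09, 0.5, 0, 0, 0, 85], [0, 0, 0.7, 0, 0, 0, 85], [0, 0, 0.7, 0, 0, 0, 85], [0, 0, 0.6, 0, 0, 0, 85], [0, 0, 0.5, 0, 0, 0, 85]],
])

```text
clock: 12.25
ee_pos: [463.6, 87.5, 60.6]
tool_rot: [0.707, 0.707, -0.001, -0.001]
contact_force: [0.0, -0.1, -0.2]
gripper_width: 85.3
grip_force: 0.0
```

Call:
send_rows([
  [[0, 0, 0.5, 0, 0, 0, 85], [0, 0, 0.5, 0, 0, 0, 85], [0, 0, 0.4, 0, 0, 0, 85], [0, 0, 0.2, 0, 0, 0, 85], [0, 0, 0, 0, 0, 0, 85]],
])

```text
clock: 12.88
ee_pos: [464.1, 88.2, 14.0]
tool_rot: [0.707, 0.707, -0.0, -0.0]
contact_force: [0.3, 0.2, 0.0]
gripper_width: 85.3
grip_force: 0.0
```

Call:
send_rows([
  [[0, 0, 0, 0, 0, 0, 60], [0, 0, 0, 0, 0, 0, 31], [0, 0, 0, 0, 0, 0, 31], [0, 0, 0, 0, 0, 0, 31], [0, 0, 0, 0, 0, 0, 31]],
])

```text
clock: 13.5
ee_pos: [464.9, 88.3, 15.0]
tool_rot: [0.707, 0.707, 0.0, 0.0]
contact_force: [-0.5, -0.1, 5.1]
gripper_width: 37.5
grip_force: 30.2
```

Call:
send_rows([
  [[0, 0, -0.3, 0, 0, 0, 31], [0, 0, -0.7, 0, 0, 0, 31], [0, 0, -1, 0, 0, 0, 31], [0, 0, -1, 0, 0, 0, 31], [0, 0, -1, 0, 0, 0, 31]],
])

```text
clock: 14.12
ee_pos: [463.6, 88.2, 135.2]
tool_rot: [0.707, 0.707, -0.0, -0.0]
contact_force: [0.4, -1.0, -2.0]
gripper_width: 37.3
grip_force: 30.2
```

Call:
send_rows([
  [[-0.4, 0.46, 0, 0, 0, 0, 31], [-0.6, 0.7, 0, 0, 0, 0, 31], [-0.6, 0.7, 0, 0, 0, 0, 31], [-0.6, 0.7, 0, 0, 0, 0, 31], [-0.6, 0.7, 0, 0, 0, 0, 31]],
])

```text
clock: 14.75
ee_pos: [562.1, 2.9, 132.3]
tool_rot: [0.707, 0.707, -0.001, -0.001]
contact_force: [0.0, -0.2, -0.8]
gripper_width: 37.1
grip_force: 30.3
```

Call:
send_rows([
  [[-0.6, 0.7, 0, 0, 0, 0, 31], [-0.6, 0.7, 0, 0, 0, 0, 31], [-0.6, 0.7, 0, 0, 0, 0, 31], [-0.44, 0.52, 0, 0, 0, 0, 31], [-0.23, 0.2, 0, 0, 0, 0, 31]],
])

```text
clock: 15.38
ee_pos: [646.6, -71.4, 132.1]
tool_rot: [0.708, 0.707, -0.001, -0.001]
contact_force: [-0.7, -0.1, -1.4]
gripper_width: 37.5
grip_force: 30.3
```

Call:
send_rows([
  [[0, 0, 0.4, 0, 0, 0, 31], [0, 0, 0.8, 0, 0, 0, 31], [0, 0, 0.9, 0, 0, 0, 31], [0, 0, 0.8, 0, 0, 0, 31], [0, 0, 0.3, 0, 0, 0, 31]],
])

```text
clock: 16.0
ee_pos: [643.7, -68.7, 35.1]
tool_rot: [0.707, 0.707, -0.002, -0.003]
contact_force: [0.3, -1.5, -0.3]
gripper_width: 37.3
grip_force: 30.3
```

```bash
python3 - <<'E'
from h import *
for i in range(5):bot.capture("side")
c=wrist((5,120,40),(20,255,255),77,(230,220,420,440))
cv2.imwrite("pics/w6.png",c["pixels"])
z=bot.get_state()["ee_pos"][2]-14.4
for p in((646.8,-70,8),(637,4.2,8),(646.8,-70,z+55),(646.8,-51,z+55),(646.8,-89,z+55)):print(proj(c,p))
E
```

```text
tcp [647.8 -70.   39.8] centroid [322.5 331. ] box [260 258 125 169] area 11429 -> [647.3 -58.4  77. ] diam 35.2
(np.float64(320.9303353382339), np.float64(278.6083571381255))
(np.float64(297.3614077056528), np.float64(113.90251291202237))
(np.float64(320.709986075512), np.float64(371.5342334350915))
(np.float64(320.6357312080137), np.float64(313.82147783223536))
(np.float64(320.7778175622862), np.float64(424.2545755520075))
```

View pics/w6.png

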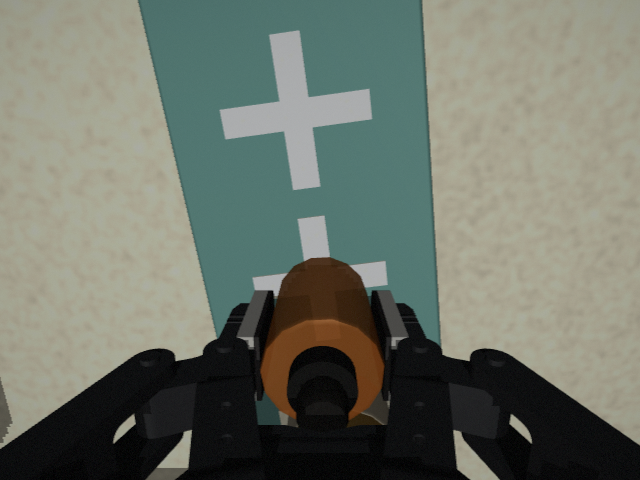

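The dropper is upright in the hand with its shoulder disc centre at (322,372), over cross 2 at about (320,278). Cross 3 is at (296,110), as expected. I'm lowering 16 mm.

Call:
send_rows([
  [[0.01, -0.03, 0.2, 0, 0, 0, 31], [0, 0, 0.15, 0, 0, 0, 31], [0, 0, 0.1, 0, 0, 0, 31], [0, 0, 0.06, 0, 0, 0, 31], [0, 0, 0.03, 0, 0, 0, 31]],
])

```text
clock: 16.92
ee_pos: [645.5, -69.6, 23.0]
tool_rot: [0.707, 0.707, -0.0, -0.0]
contact_force: [-4.5, 0.7, 8.8]
gripper_width: 36.9
grip_force: 30.8
```

Call:
send_rows([
  [[0, 0, 0, 0, 0, 0, 31], [0, 0, 0, 0, 0, 0, 31], [0, 0, 0, 0, 0, 0, 31], [0, 0, 0, 0, 0, 0, 31], [0, 0, 0, 0, 0, 0, 31]],
])

```text
clock: 17.55
ee_pos: [645.6, -69.6, 23.1]
tool_rot: [0.707, 0.707, -0.0, -0.0]
contact_force: [-2.7, 0.8, 5.7]
gripper_width: 37.5
grip_force: 30.8
```

Call:
send_rows([
  [[0, 0, 0, 0, 0, 0, 45], [0, 0, 0, 0, 0, 0, 70], [0, 0, 0, 0, 0, 0, 85], [0, 0, -0.2, 0, 0, 0, 85], [0, 0, -0.6, 0, 0, 0, 85]],
])

```text
clock: 18.18
ee_pos: [644.8, -69.3, 45.8]
tool_rot: [0.707, 0.707, -0.001, -0.001]
contact_force: [0.0, 0.1, 1.2]
gripper_width: 85.1
grip_force: 0.0
```

Call:
send_rows([
  [[0, 0, -0.8, 0, 0, 0, 85], [0, 0, -0.8, 0, 0, 0, 85], [0, 0, -0.8, 0, 0, 0, 85], [0, 0, -0.8, 0, 0, 0, 85], [0, 0, -0.6, 0, 0, 0, 85]],
])

```text
clock: 18.8
ee_pos: [646.7, -69.8, 163.2]
tool_rot: [0.707, 0.707, 0.001, 0.001]
contact_force: [-0.4, -0.3, 0.4]
gripper_width: 85.2
grip_force: 0.0
```

```bash
python3 - <<'E'
from h import *
for i in range(5):bot.capture("side")
c=wrist((5,120,70),(20,255,255),63)
cv2.imwrite("pics/w7.png",c["pixels"])
for p in((646,-70,63),(637,4.2,8),(627,78,8)):print(proj(c,p))
E
```

```text
tcp [644.9 -69.4 158.8] centroid [322.7 238.4] box [294 212  59  57] area 1642 -> [645.3 -69.   63. ] diam 36.3
(np.float64(323.9188604248044), np.float64(239.88312347461635))
(np.float64(311.05266121632934), np.float64(116.93918910740574))
(np.float64(294.8632400291848), np.float64(-0.7483898427072972))
```

View pics/w7.png

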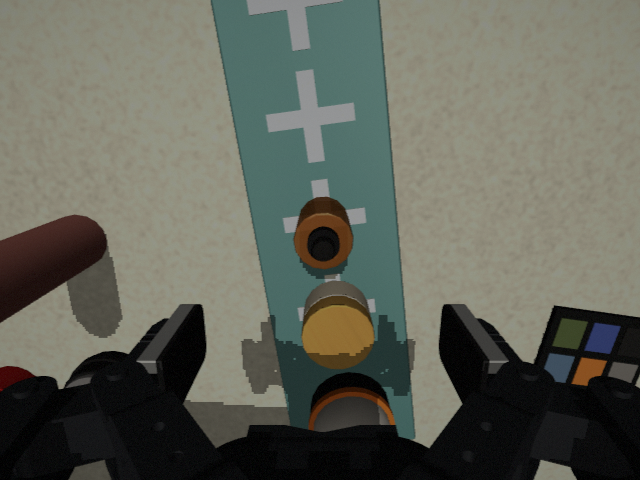

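The dropper stands on cross 2 at (323,239), with the jar still in place at (338,337). Cross 3 is at (310,117), as predicted. Next is the lotion.

Call:
send_rows([
  [[0.908, -0.467, 0, 0, 0, 0, 85], [0.908, -0.467, 0, 0, 0, 0, 85], [0.908, -0.467, 0, 0, 0, 0, 85], [0.908, -0.467, 0, 0, 0, 0, 85], [0.908, -0.467, 0, 0, 0, 0, 85]],
])

```text
clock: 19.73
ee_pos: [574.3, 67.5, 158.6]
tool_rot: [0.707, 0.707, -0.001, -0.001]
contact_force: [0.3, 1.0, 0.6]
gripper_width: 85.0
grip_force: 0.0
```

Call:
send_rows([
  [[0.908, -0.467, 0, 0, 0, 0, 85], [0.908, -0.467, 0, 0, 0, 0, 85], [0.908, -0.467, 0, 0, 0, 0, 85], [0.908, -0.467, 0, 0, 0, 0, 85], [0.908, -0.467, 0, 0, 0, 0, 85]],
])

```text
clock: 20.35
ee_pos: [504.2, 203.4, 158.7]
tool_rot: [0.707, 0.707, -0.001, -0.001]
contact_force: [-0.5, 0.1, 0.1]
gripper_width: 85.1
grip_force: 0.0
```

Call:
send_rows([
  [[0.908, -0.467, 0, 0, 0, 0, 85], [0.908, -0.467, 0, 0, 0, 0, 85], [0.908, -0.467, 0, 0, 0, 0, 85], [0.908, -0.467, 0, 0, 0, 0, 85], [0.908, -0.467, 0, 0, 0, 0, 85]],
])

```text
clock: 20.98
ee_pos: [434.3, 339.4, 158.7]
tool_rot: [0.707, 0.707, -0.001, -0.0]
contact_force: [-0.2, 0.4, -0.8]
gripper_width: 85.1
grip_force: 0.0
```

```bash
python3 - <<'E'
from h import *
for i in range(5):bot.capture("side")
c=wrist((45,100,30),(80,255,255),84)
c=wrist((0,0,110),(180,40,255),105,(285,200,360,320))
cv2.imwrite("pics/w8.png",c["pixels"]);print(proj(c,(436,339,105)),proj(c,(436,339,84)),proj(c,(436,362,84)),proj(c,(436,316,84)))
E
```

```text
tcp [435.7 338.1 159.5] centroid [317.9 218.3] box [278 186  78  87] area 2823 -> [432.6 356.7  84. ] diam 42.9
tcp [435.9 338.1 159.7] centroid [322.6 274.8] box [285 200  75 120] area 5572 -> [435.7 330.7 105. ] diam 37.7
(np.float64(323.2503476920479), np.float64(260.2048503557747)) (np.float64(323.1875593818647), np.float64(247.85649707501747)) (np.float64(323.18051949651334), np.float64(208.76653188223784)) (np.float64(323.1942110051489), np.float64(284.79058189008674))
```

View pics/w8.png

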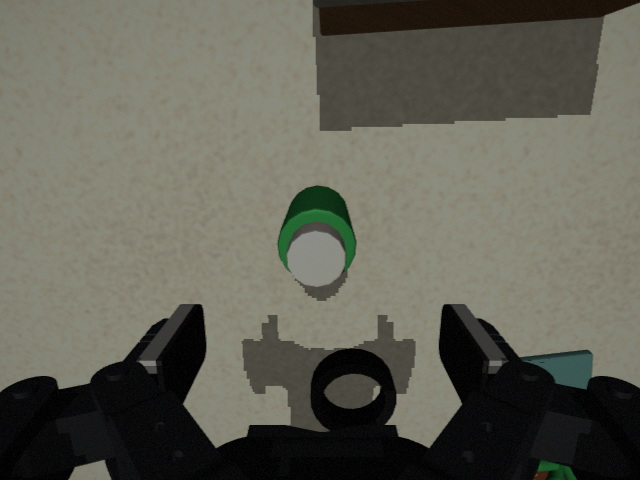

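The lotion's white cap is at (316,258) and its green shoulder disc at (317,247), so it stands near (432.4, 339.7). The roll and the brown box are clear of the fingers.

Call:
send_rows([
  [[0.03, -0.11, 0.3, 0, 0, 0, 85], [0, 0, 0.6, 0, 0, 0, 85], [0, 0, 0.6, 0, 0, 0, 85], [0, 0, 0.6, 0, 0, 0, 85], [0, 0, 0.5, 0, 0, 0, 85]],
])

```text
clock: 21.95
ee_pos: [431.7, 339.5, 80.3]
tool_rot: [0.707, 0.707, -0.001, -0.0]
contact_force: [0.3, -1.3, -0.5]
gripper_width: 85.2
grip_force: 0.0
```

Call:
send_rows([
  [[0, 0, 0.5, 0, 0, 0, 85], [0, 0, 0.4, 0, 0, 0, 85], [0, 0, 0.23, 0, 0, 0, 85], [0, 0, 0, 0, 0, 0, 85], [0, 0, 0, 0, 0, 0, 85]],
])

```text
clock: 22.58
ee_pos: [432.8, 340.2, 48.8]
tool_rot: [0.707, 0.707, 0.001, 0.0]
contact_force: [-0.6, -0.0, 0.6]
gripper_width: 85.2
grip_force: 0.0
```

Call:
send_rows([
  [[0, 0, 0, 0, 0, 0, 60], [0, 0, 0, 0, 0, 0, 40], [0, 0, 0, 0, 0, 0, 40], [0, 0, 0, 0, 0, 0, 40], [0, 0, 0, 0, 0, 0, 40]],
])

```text
clock: 23.2
ee_pos: [432.6, 340.1, 48.8]
tool_rot: [0.707, 0.707, 0.0, 0.0]
contact_force: [-1.3, -0.9, 5.8]
gripper_width: 45.4
grip_force: 31.0
```

Call:
send_rows([
  [[0, 0, -0.3, 0, 0, 0, 40], [0, 0, -0.7, 0, 0, 0, 40], [0, 0, -0.9, 0, 0, 0, 40], [0, 0, -0.9, 0, 0, 0, 40], [0, 0, -0.7, 0, 0, 0, 40]],
])

```text
clock: 23.82
ee_pos: [432.2, 339.7, 153.9]
tool_rot: [0.707, 0.707, -0.0, 0.0]
contact_force: [0.7, 0.3, -2.6]
gripper_width: 45.3
grip_force: 31.3
```

Call:
send_rows([
  [[-0.4, 0.24, 0, 0, 0, 0, 40], [-0.8, 0.49, 0, 0, 0, 0, 40], [-0.8, 0.49, 0, 0, 0, 0, 40], [-0.8, 0.49, 0, 0, 0, 0, 40], [-0.8, 0.49, 0, 0, 0, 0, 40]],
])

```text
clock: 24.45
ee_pos: [497.8, 229.8, 151.2]
tool_rot: [0.707, 0.707, -0.002, -0.001]
contact_force: [1.0, -0.0, -2.7]
gripper_width: 45.2
grip_force: 31.3
```

Call:
send_rows([
  [[-0.8, 0.49, 0, 0, 0, 0, 40], [-0.8, 0.49, 0, 0, 0, 0, 40], [-0.8, 0.49, 0, 0, 0, 0, 40], [-0.8, 0.49, 0, 0, 0, 0, 40], [-0.8, 0.49, 0, 0, 0, 0, 40]],
])

```text
clock: 25.08
ee_pos: [571.0, 109.9, 151.0]
tool_rot: [0.707, 0.707, -0.002, -0.001]
contact_force: [0.1, 0.3, -2.7]
gripper_width: 45.2
grip_force: 31.3
```

Call:
send_rows([
  [[-0.8, 0.49, 0, 0, 0, 0, 40], [-0.8, 0.49, 0, 0, 0, 0, 40], [-0.8, 0.49, 0, 0, 0, 0, 40], [-0.767, 0.46, 0, 0, 0, 0, 40], [-0.4, 0.24, 0, 0, 0, 0, 40]],
])

```text
clock: 25.7
ee_pos: [637.0, 3.0, 152.0]
tool_rot: [0.708, 0.707, -0.001, -0.001]
contact_force: [-0.5, 0.6, -2.2]
gripper_width: 45.3
grip_force: 31.4
```

Call:
send_rows([
  [[0, 0, 0.3, 0, 0, 0, 40], [0, 0, 0.6, 0, 0, 0, 40], [0, 0, 0.7, 0, 0, 0, 40], [0, 0, 0.6, 0, 0, 0, 40], [0, 0, 0.3, 0, 0, 0, 40]],
])

```text
clock: 26.32
ee_pos: [635.3, 5.6, 75.7]
tool_rot: [0.707, 0.707, -0.001, -0.002]
contact_force: [-0.1, 0.7, -3.1]
gripper_width: 44.9
grip_force: 31.3
```

```bash
python3 - <<'E'
from h import *
for i in range(5):bot.capture("side")
c=cam("wrist");s=bot.get_state();print(s["ee_pos"],s["tool_rot"])
cv2.imwrite("pics/w9.png",c["pixels"])
z=s["ee_pos"][2]-48.3
for p in((637,4.8,8),(627,78,8),(637,4.8,z+84),(637,27.8,z+84),(637,-18.2,z+84)):print(proj(c,p))
E
```

```text
[637.92201051   4.80468513  79.40661852] [7.07103119e-01 7.07109553e-01 6.93689244e-04 8.81742644e-04]
(np.float64(320.9930331081407), np.float64(251.8741193413134))
(np.float64(301.3970670107501), np.float64(116.86950292694631))
(np.float64(320.63567884416113), np.float64(361.89594213361875))
(np.float64(320.5303417931381), np.float64(293.58613778566814))
(np.float64(320.7304839160574), np.float64(423.3758853212553))
```

View pics/w9.png

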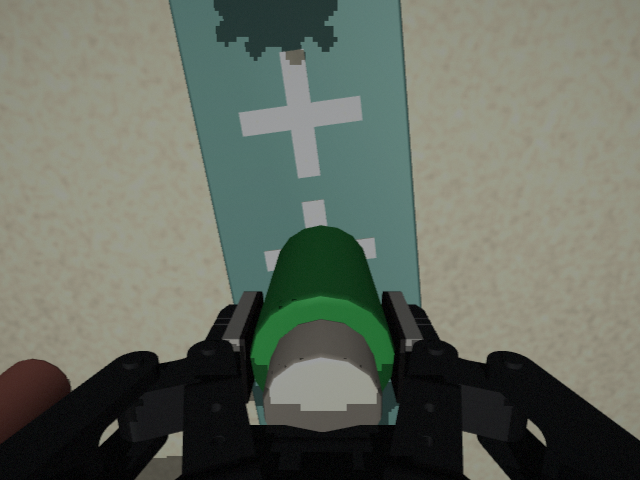

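The lotion is held upright (shoulder disc top at (321,297)) over cross 3 at about (321,254). Cross 4 is at (300,115). Lowering 22 mm.

Call:
send_rows([
  [[0.02, -0.02, 0.3, 0, 0, 0, 40], [0, 0, 0.2, 0, 0, 0, 40], [0, 0, 0.12, 0, 0, 0, 40], [0, 0, 0.06, 0, 0, 0, 40], [0, 0, 0.05, 0, 0, 0, 40]],
])

```text
clock: 27.25
ee_pos: [636.3, 5.5, 56.9]
tool_rot: [0.707, 0.707, -0.0, -0.0]
contact_force: [-2.8, 0.3, 5.3]
gripper_width: 45.0
grip_force: 31.9
```

Call:
send_rows([
  [[0, 0, 0, 0, 0, 0, 40], [0, 0, 0, 0, 0, 0, 40], [0, 0, 0, 0, 0, 0, 40], [0, 0, 0, 0, 0, 0, 40], [0, 0, 0, 0, 0, 0, 40]],
])

```text
clock: 27.88
ee_pos: [636.5, 5.5, 56.9]
tool_rot: [0.707, 0.707, 0.0, 0.0]
contact_force: [-3.4, 0.1, 4.1]
gripper_width: 45.1
grip_force: 31.7
```

Call:
send_rows([
  [[0, 0, 0, 0, 0, 0, 55], [0, 0, 0, 0, 0, 0, 75], [0, 0, 0, 0, 0, 0, 85], [0, 0, -0.2, 0, 0, 0, 85], [0, 0, -0.6, 0, 0, 0, 85]],
])

```text
clock: 28.5
ee_pos: [635.4, 5.6, 80.0]
tool_rot: [0.707, 0.707, -0.001, -0.001]
contact_force: [-0.3, 0.9, 0.4]
gripper_width: 84.9
grip_force: 0.0
```

Call:
send_rows([
  [[0, 0, -0.8, 0, 0, 0, 85], [0, 0, -0.8, 0, 0, 0, 85], [0, 0, -0.8, 0, 0, 0, 85], [0, 0, -0.8, 0, 0, 0, 85], [0, 0, -0.6, 0, 0, 0, 85]],
])

```text
clock: 29.12
ee_pos: [637.2, 5.4, 197.4]
tool_rot: [0.707, 0.707, 0.001, 0.001]
contact_force: [0.4, -0.0, -0.3]
gripper_width: 84.7
grip_force: 0.0
```

Call:
send_rows([
  [[-0.291, -0.595, 0, 0, 0, 0, 85], [-0.291, -0.595, 0, 0, 0, 0, 85], [-0.291, -0.595, 0, 0, 0, 0, 85], [-0.291, -0.595, 0, 0, 0, 0, 85], [-0.291, -0.595, 0, 0, 0, 0, 85]],
])

```text
clock: 29.75
ee_pos: [546.6, -38.4, 195.2]
tool_rot: [0.707, 0.707, 0.0, 0.0]
contact_force: [-0.9, -0.3, 0.0]
gripper_width: 84.9
grip_force: 0.0
```

Call:
send_rows([
  [[-0.291, -0.595, 0, 0, 0, 0, 85], [-0.291, -0.595, 0, 0, 0, 0, 85], [-0.291, -0.595, 0, 0, 0, 0, 85], [-0.291, -0.595, 0, 0, 0, 0, 85], [-0.291, -0.595, 0, 0, 0, 0, 85]],
])

```text
clock: 30.38
ee_pos: [457.3, -82.1, 195.0]
tool_rot: [0.707, 0.707, 0.0, 0.0]
contact_force: [0.2, -0.2, -0.2]
gripper_width: 85.0
grip_force: 0.0
```

```bash
python3 - <<'E'
from h import *
for i in range(5):bot.capture("side")
c=wrist((100,100,40),(130,255,255),135)
cv2.imwrite("pics/w10.png",c["pixels"]);print(proj(c,(458,-82,135)),proj(c,(458,-82,116)),proj(c,(458,-61,116)),proj(c,(458,-103,116)))
E
```

```text
tcp [458.4 -81.8 194.7] centroid [316.3 265. ] box [290 236  53  59] area 2469 -> [454.9 -85.6 135. ] diam 28.1
(np.float64(321.88008002871254), np.float64(258.71909489986234)) (np.float64(321.86284130215944), np.float64(247.85994309375943)) (np.float64(321.83194585768126), np.float64(212.79207906149458)) (np.float64(321.89220503039843), np.float64(281.18923311551004))
```

View pics/w10.png

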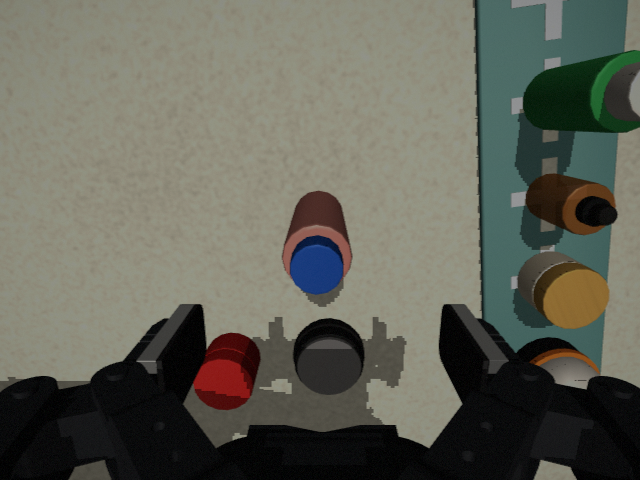

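The mist bottle's blue cap is at (317,266), which puts it near (455.1, -85.8). The lotion, dropper and jar all stand on their crosses at the right.

Call:
send_rows([
  [[-0.13, -0.093, 0.3, 0, 0, 0, 85], [0, 0, 0.6, 0, 0, 0, 85], [0, 0, 0.6, 0, 0, 0, 85], [0, 0, 0.6, 0, 0, 0, 85], [0, 0, 0.5, 0, 0, 0, 85]],
])

```text
clock: 31.3
ee_pos: [454.6, -85.5, 114.9]
tool_rot: [0.707, 0.707, -0.0, -0.001]
contact_force: [0.2, 0.0, -0.2]
gripper_width: 85.1
grip_force: 0.0
```

Call:
send_rows([
  [[0, 0, 0.5, 0, 0, 0, 85], [0, 0, 0.5, 0, 0, 0, 85], [0, 0, 0.34, 0, 0, 0, 85], [0, 0, 0, 0, 0, 0, 85], [0, 0, 0, 0, 0, 0, 85]],
])

```text
clock: 31.92
ee_pos: [455.5, -85.9, 76.6]
tool_rot: [0.707, 0.707, 0.0, 0.0]
contact_force: [0.6, -1.0, 0.9]
gripper_width: 85.0
grip_force: 0.0
```

Call:
send_rows([
  [[0, 0, 0, 0, 0, 0, 60], [0, 0, 0, 0, 0, 0, 36], [0, 0, 0, 0, 0, 0, 36], [0, 0, 0, 0, 0, 0, 36], [0, 0, 0, 0, 0, 0, 36]],
])

```text
clock: 32.55
ee_pos: [455.3, -85.8, 76.7]
tool_rot: [0.707, 0.707, 0.0, 0.0]
contact_force: [-2.0, 1.1, 4.7]
gripper_width: 41.2
grip_force: 30.5
```

Call:
send_rows([
  [[0, 0, -0.2, 0, 0, 0, 36], [0, 0, -0.5, 0, 0, 0, 36], [0, 0, -0.7, 0, 0, 0, 36], [0, 0, -0.7, 0, 0, 0, 36], [0, 0, -0.4, 0, 0, 0, 36]],
])

```text
clock: 33.17
ee_pos: [455.7, -85.9, 152.8]
tool_rot: [0.707, 0.707, 0.0, 0.001]
contact_force: [-0.7, -0.7, -3.0]
gripper_width: 41.3
grip_force: 30.9
```

Call:
send_rows([
  [[0.5, 0, 0, 0, 0, 0, 36], [0.9, 0, 0, 0, 0, 0, 36], [1, 0, 0, 0, 0, 0, 36], [1, 0, 0, 0, 0, 0, 36], [0.9, 0, 0, 0, 0, 0, 36]],
])

```text
clock: 33.8
ee_pos: [453.6, 45.4, 149.9]
tool_rot: [0.707, 0.707, -0.001, -0.001]
contact_force: [-0.2, 0.6, -2.7]
gripper_width: 41.6
grip_force: 30.9
```

Call:
send_rows([
  [[0.7, 0, 0, 0, 0, 0, 36], [0.483, 0.4, 0, 0, 0, 0, 36], [0, 0.8, 0, 0, 0, 0, 36], [0, 0.9, 0, 0, 0, 0, 36], [0, 0.9, 0, 0, 0, 0, 36]],
])

```text
clock: 34.42
ee_pos: [546.1, 79.3, 150.3]
tool_rot: [0.707, 0.707, -0.0, -0.0]
contact_force: [-0.1, -1.0, -2.7]
gripper_width: 41.5
grip_force: 31.0
```

Call:
send_rows([
  [[0, 0.9, 0, 0, 0, 0, 36], [0, 0.9, 0, 0, 0, 0, 36], [0, 0.6, 0, 0, 0, 0, 36], [0, 0.323, 0, 0, 0, 0, 36], [0, 0, 0, 0, 0, 0, 36]],
])

```text
clock: 35.05
ee_pos: [626.9, 79.0, 150.4]
tool_rot: [0.707, 0.707, -0.0, -0.0]
contact_force: [0.1, -0.4, -3.5]
gripper_width: 41.3
grip_force: 31.1
```

```bash
python3 - <<'E'
from h import *
for i in range(5):bot.capture("side")
c=cam("wrist");s=bot.get_state();print(s["ee_pos"],s["tool_rot"])
cv2.imwrite("pics/w11.png",c["pixels"])
z=s["ee_pos"][2]-76.2
for p in((626.8,78.7,8),(626.8,78.7,z+116),(626.8,99.7,z+116),(626.8,57.7,z+116)):print(proj(c,p))
E
```

```text
[626.21093091  78.89647046 151.2569194 ] [ 7.07068386e-01  7.07145159e-01 -1.08298858e-04 -1.00304244e-04]
(np.float64(323.54600083199284), np.float64(221.16541682010262))
(np.float64(325.2376139777703), np.float64(370.0065964829797))
(np.float64(325.38100756667137), np.float64(306.3321821690539))
(np.float64(325.1077455081221), np.float64(427.6751352655832))
```

View pics/w11.png

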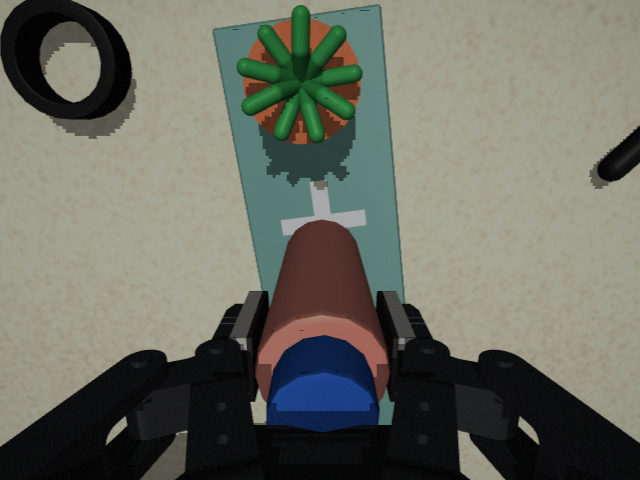

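The mist bottle is upright in the hand. Cross 4 is at (324,222) as predicted, and the plant at (302,85) is clear. The shoulder edge at (323,315) hints at a small in-hand offset, which I'm checking against the foot edge.

```bash
python3 - <<'E'
from h import *
c=cam("wrist");s=bot.get_state();x,y,t=s["ee_pos"];print(s["ee_pos"].round(1))
for z0,n in((0,"foot"),(116,"shoulder")):
  for o in(-4,-2,0,2): print(n,o,np.round([proj(c,(x,y+o+21,t-76.2+z0))[1],proj(c,(x-21,y+o,t-76.2+z0))[0],proj(c,(x+21,y+o,t-76.2+z0))[0]],1))
h=cv2.cvtColor(np.ascontiguousarray(c["pixels"]),cv2.COLOR_BGR2HSV)
print([(r,h[r,324].tolist()) for r in list(range(214,228,2))+list(range(306,324,2))])
E
```

```text
[626.3  78.8 151.3]
foot -4 [220.6 286.7 358.9]
foot -2 [217.2 286.6 359. ]
foot 0 [213.7 286.5 359.1]
foot 2 [210.3 286.4 359.2]
shoulder -4 [318.4 254.  392.6]
shoulder -2 [312.1 253.7 392.9]
shoulder 0 [305.7 253.4 393.3]
shoulder 2 [299.3 253.  393.6]
[(214, [110, 5, 169]), (216, [100, 5, 169]), (218, [105, 6, 170]), (220, [4, 93, 93]), (222, [4, 117, 85]), (224, [4, 121, 84]), (226, [5, 125, 86]), (306, [4, 117, 87]), (308, [5, 116, 86]), (310, [6, 122, 90]), (312, [5, 120, 100]), (314, [5, 120, 113]), (316, [8, 77, 163]), (318, [6, 88, 165]), (320, [6, 99, 163]), (322, [5, 108, 163])]
```

Call:
send_rows([
  [[0.067, 0, 0.2, 0, 0, 0, 36], [0, 0, 0.4, 0, 0, 0, 36], [0, 0, 0.5, 0, 0, 0, 36], [0, 0, 0.4, 0, 0, 0, 36], [0, 0, 0.2, 0, 0, 0, 36]],
])

```text
clock: 36.02
ee_pos: [625.7, 80.8, 98.2]
tool_rot: [0.707, 0.707, -0.001, -0.001]
contact_force: [0.8, 0.0, -3.2]
gripper_width: 41.6
grip_force: 31.1
```

Call:
send_rows([
  [[0, 0, 0.2, 0, 0, 0, 36], [0, 0, 0.15, 0, 0, 0, 36], [0, 0, 0.1, 0, 0, 0, 36], [0, 0, 0.05, 0, 0, 0, 36], [0, 0, 0.03, 0, 0, 0, 36]],
])

```text
clock: 36.65
ee_pos: [626.9, 80.8, 84.7]
tool_rot: [0.707, 0.707, 0.0, 0.0]
contact_force: [-1.5, -0.2, 1.1]
gripper_width: 41.4
grip_force: 31.5
```

Call:
send_rows([
  [[0, 0, 0, 0, 0, 0, 36], [0, 0, 0, 0, 0, 0, 36], [0, 0, 0, 0, 0, 0, 36], [0, 0, 0, 0, 0, 0, 36], [0, 0, 0, 0, 0, 0, 36]],
])

```text
clock: 37.28
ee_pos: [626.9, 80.8, 84.8]
tool_rot: [0.707, 0.707, 0.0, 0.0]
contact_force: [-0.9, -0.4, 2.4]
gripper_width: 41.2
grip_force: 31.5
```

Call:
send_rows([
  [[0, 0, 0, 0, 0, 0, 50], [0, 0, 0, 0, 0, 0, 70], [0, 0, 0, 0, 0, 0, 85], [0, 0, -0.2, 0, 0, 0, 85], [0, 0, -0.6, 0, 0, 0, 85]],
])

```text
clock: 37.9
ee_pos: [625.8, 80.8, 107.9]
tool_rot: [0.707, 0.707, -0.001, -0.001]
contact_force: [0.6, 0.4, 0.2]
gripper_width: 85.1
grip_force: 0.0
```

Call:
send_rows([
  [[0, 0, -0.8, 0, 0, 0, 85], [0, 0, -0.8, 0, 0, 0, 85], [0, 0, -0.8, 0, 0, 0, 85], [0, 0, -0.8, 0, 0, 0, 85], [0, 0, -0.6, 0, 0, 0, 85]],
])

```text
clock: 38.52
ee_pos: [627.6, 80.8, 225.3]
tool_rot: [0.707, 0.707, 0.001, 0.001]
contact_force: [-0.9, 0.3, 0.3]
gripper_width: 84.8
grip_force: 0.0
```

```bash
python3 - <<'E'
from h import *
for i in range(5):bot.capture("side")
c=wrist((100,100,40),(130,255,255),143)
T={"mist":((626.8,78.7),143,15),"lot":((636.9,4.7),113,16),"drop":((646.5,-69.8),63,19),"jar":((656,-144),53,26)}
print(proj(c,(626.8,78.7,143)),proj(c,(626.8,99.7,8)),proj(c,(626.8,99.7,124)))
h=cv2.cvtColor(np.ascontiguousarray(c["pixels"]),cv2.COLOR_BGR2HSV)
col=h[150:260,318].tolist()
print([(i+150,v) for i,v in enumerate(col) if i and np.abs(np.array(v)-col[i-1]).max()>25])
a=cam("scene");im=np.ascontiguousarray(a["pixels"]).copy()
for k,(p,z,r) in T.items():
    print(k,"scene",np.round(proj(a,(*p,z)),1))
    for zz in (8,z):
      q=np.array([proj(a,(p[0]+r*np.cos(t),p[1]+r*np.sin(t),zz)) for t in np.linspace(0,6.28,40)])
      im=cv2.polylines(im,[(q*16).astype(int).reshape(-1,1,2)],True,(255,255,255),1,8,4)
cv2.imwrite("pics/fin.png",cv2.resize(im[190:350,150:390],None,fx=3.3,fy=3.3,interpolation=2))
E
```

```text
tcp [625.9  80.8 220.9] centroid [323.4 248.1] box [299 221  50  55] area 2113 -> [626.6  80.7 143. ] diam 28.6
(np.float64(323.7519550046889), np.float64(251.29153470727917)) (np.float64(323.39880570970814), np.float64(181.2554810027575)) (np.float64(323.7036075361204), np.float64(209.18982960896898))
[(171, [60, 26, 78]), (172, [25, 34, 98]), (179, [105, 3, 153]), (182, [45, 3, 149]), (183, [7, 27, 123]), (184, [4, 121, 74]), (212, [9, 72, 138]), (221, [176, 76, 97]), (222, [109, 224, 58]), (229, [109, 192, 118])]
mist scene [326.  261.6]
lot scene [282.8 264.1]
drop scene [245.6 274.3]
jar scene [209.6 267.9]
```

View pics/fin.png

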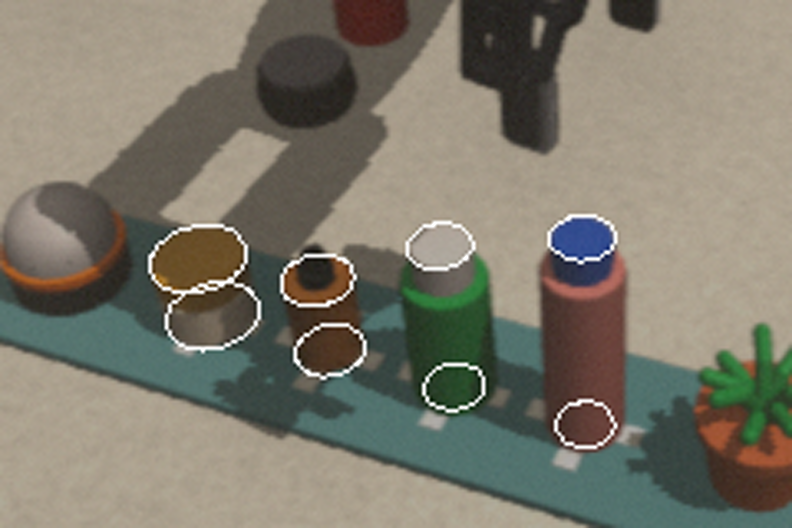

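All four stand upright on their crosses, and their tops and feet match the predicted outlines in the scene camera to within a millimetre or two. The gripper is open and well above them, so I'm handing in.

```bash
python3 -c "
from station import bot
print(bot.sign_off())"
```

```text
the job is handed in; nothing more can be done
None
```

The job is handed in at about 39 s of the 125 s: jar, dropper, lotion and mist were placed in that order and stand upright on marks 1 to 4, the jar next to the lamp, each centred to within about 2 mm by the final camera check.

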